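# Set up the slant-front breakfast cabinet

## Task

Make the slant-front cabinet ready for use: lift the rectangular storage tin out of the flap's way and stand it aside, pull both slide-out supports fully out, and only then open the flap and lower it gently until it lies level on them. Finish by standing the tin upright on the lowered flap, wholly on the board. Do not knock the tin over, and leave all the other things on the counter where they stand.

Things in the scene. Friction and masses are not known exactly. Their poses are not given: they have to be found in the camera images.
- cabinet: white slant-front cabinet, 400 wide, 210 deep, 261 mm high, books and a dish (to 40 mm) on the back of its top. Fixed; place and yaw (up to 0.12) differ each time. Origin: on the counter below the middle of the lower front edge; x points into the cabinet, y to its left as seen by the robot, z up. The front is upright to 105 mm height; above it the flap leans back 30 degrees
- flap (a joint): flap angle, rad: 0 closed (leaning back 30 degrees from upright), grows as the top edge comes forward and down: 0.524 upright, 2.094 level on the supports; without them it sags to 2.36. Starts at 0 to 0.15. A brake stay (friction 0.45 N m) keeps it wherever it is let go up to 1.2 rad, some 4 to 6 N at the free edge move it; beyond that it sinks slowly by its own weight (about 0.6 rad/s)
- flap_hinge (a point): fixed point on the flap's hinge line (which runs along the cabinet's y), at the middle of the cabinet's width, straight above the cabinet's origin, 105 mm above the counter; axes as the cabinet's. The hinge line is the lower edge of the flap's inner face
- flap_handle (a point): middle of the straight steel bar of the flap's handle: 100 mm long along y, 10 mm thick, 35 mm off the outer face (51 mm from the inner face's plane), 150 mm from the hinge line, 30 mm from the free edge; can be pinched from above. Turns with the flap: when that is down the handle hangs under it, so the hand must let go on the way and take the free edge
- flap_edge (a point): middle of the flap's free (top) edge. The flap is a wooden board 400 mm wide, 180 mm from hinge line to free edge, 16 mm thick, 0.75 kg. Axes turn with the flap: x normal to the board, from outer to inner face, y along the edge, z from hinge to free edge
- flap_middle (a point): centre of the flap's inner face (the working surface, facing up when the flap is down, then 105 mm above the counter), 90 mm from the hinge line; axes as flap_edge: with the flap level x points up and z towards the user
- support_left (a joint): how far the left support (cabinet's +y side) is pulled out along the cabinet's -x, m: 0 pushed in, stop at 0.120 = fully out; starts at 0 to 0.02. Wooden rail 20 mm wide, 44 mm high, 165 mm from the cabinet's middle, low on its front, top 89 mm above the counter, just under the level flap. Friction about 2.5 N
- support_right (a joint): the same for the right support (cabinet's -y side)
- support_left_knob (a point): centre of the turned wooden knob on the left support's front end: 24 mm across, 20 mm long along the cabinet's x, on a thinner neck, 67 mm above the counter, 48 mm before the end face of the support (which is straight below the hinge line when pushed in). Moves with the support. To be pinched from above across y, the tool upright or leaning back a little to clear the flap
- support_right_knob (a point): the same on the right support
- tin: storage tin, the only rectangular thing standing loose on the counter: 90 mm (its x) by 56 mm (its y) by 125 mm high, plain aluminium with a darker lid of the same outline, 0.2 to 0.4 kg. Origin: centre of its underside. It starts on the counter before the cabinet, in the way of the flap
- coasters: stack of cork coasters, 92 mm across, 18 mm high; stands on the counter before the cabinet, low enough to stay under the lowered flap. Origin: centre of its underside. A bystander
- fish_can: low round steel food can, 80 mm across, 30 mm high; stands on the counter before the cabinet, low enough to stay under the lowered flap. Origin: centre of its underside. A bystander
- mug: white mug, 80 mm across, 92 mm high, its handle to the body's +y reaching some 35 mm further out; at one side of the counter. Origin: centre of its underside. A bystander
- sauce_jar: round jar of sauce, 76 mm across, 100 mm high; at one side of the counter. Origin: centre of its underside. A bystander
- oil_bottle: tall green glass bottle, 66 mm across, 250 mm high; at one side of the counter. Origin: centre of its underside. A bystander
- glass: drinking glass, 72 mm across, 110 mm high; at one side of the counter. Origin: centre of its underside. A bystander
- steel_bowl: steel bowl, 140 mm across, 55 mm high; on the right of the counter, nearer the robot. Origin: centre of its underside. A bystander
Things that resemble listed ones, but are neither listed nor needed, are in the scene too. Leave any brown, green or purple look-alike of the tin alone.

How it is judged:
By the outcome, as a careful person would: the job done as asked, in the order asked, and still so for the second after the job is handed in, with the robot touching nothing.
It also fails if it takes over 72 s, if anything falls off the work surface, if the arm or the gripper's body presses on something with over 40 N, if the wrist force passes 120 N, or if a joint passes its speed limit or range.

## Robot

A 6-joint arm with a two-finger parallel gripper is mounted at the origin on the work surface. World frame = base frame: x ahead of the robot, y to its left, z up, the work surface at z = 0. Lengths are in mm, angles in rad, forces in N, time in s.
With the tool pointing down it reaches from about 400 to 925 mm from the base axis. Payload 12.5 kg.
Tool frame: the origin (TCP) lies at the very end of the fingers, on their centre line; the grasp point (between the pads) lies 19 mm behind it; z points along the fingers, y is the line along which they close (so a half turn about z gives the same grasp; the last joint's range is limited). The gripper opens to 95 mm and grips with 3 to 60 N. Pads are 20 mm wide; open, the fingers measure 119 mm over their backs; the gripper's body (75 mm by 180 mm) begins 59 mm behind the grasp point.
Start: joints at [-1.303, 0.491, 1.559, -0, 1.092, -0.106], TCP at [228.246, -581.851, 214.661] pointing down, gripper open.
Joint ranges: [-3.1, 3.1], [-0.84, 2.19], [0.05, 2.79], [-1.13, 4.28], [0.06, 2.93], [-2.69, 2.69]. Speed limits (rad/s): [2.22, 2.22, 2.79, 3.14, 3.14, 3.14].

## Interface

Orientations are given as [roll, pitch, yaw] about the fixed x, y, z axes, in that order (R = Rz(yaw) Ry(pitch) Rx(roll)).
In Python, from cell import state, imaging, env, spot_in, mark_of gives the robot as it stands. The module is installed in compiled form; this text tells all that it offers.
- The arm moves only by the tool step_arm, never from a script. Its argument "increments" is a list of rows, each an object with "slide": the shift along the tool's x, y, z in m, a list of three; "roll": the turn about the tool's z in rad. A call has 1 to 5 rows; each row is the pose to reach, as a shift and turn from the pose commanded when the call began, along the tool's axes at that moment; what a row does not reach only later rows make up. A row lasts 1/8 s, in which the tool goes at most 62.5 mm and 10.7 degrees, less where a joint would pass 70% of its speed; a pose out of reach is approached as far as the arm can. A call with a gripper value outside its range is refused whole. "fingers" is the opening, from 0 (shut) to 1 (fully open), set as the call begins (left out, the last holds). The fingers move at their own pace and stop on an object; the grip force is fixed at half the most. Time passes only in rows, so rows that repeat a pose let the fingers close. It gives the time, the measured TCP pose, the force, the opening and the grip force at its end, in the units of the state.
- state(): the state, without advancing time (a new reading comes with each control period).
- imaging.read_camera(name): name is "side" or "top" or "wrist"; returns a dict with "color" (420x560x3 uint8, red, green, blue), "z_map" (420x560 float32, mm along the optical axis (not along the pixel's ray), 0 where there is no reading), "intrinsics" (3x3 intrinsics, pixels), "camera_from_world" (4x4, takes a point from world to camera coordinates). Camera axes: x right, y up, looking along -z (the intrinsics and any distortion apply to the point x, -y, -z); pixel columns grow to the right and rows downward; lengths in mm; the calibration is good to about 2 mm. A picture is of the moment at which its call begins.
- env.job_done(): hands the job in; it is judged then, once.
Trained networks look in the newest picture that a camera, given by its name, has taken for a name from the list of things; names that differ only in an ending like _2 or _b are one class to them, and where a whole thing is asked for, a point or a joint stands for the part that bears it (a point fixed in the world has none). Each returns a list of dicts, best first, with "confidence" (0 to 1); they miss things now and then, are a little off and sometimes report something else, mostly with a low value. They report only what shows in the picture. A call takes as long as a camera call. They do not tell look-alikes from the thing itself.
- spot_in(camera, target): "bbox" ([left, top, right, bottom] in pixels, round what is visible of it).
- mark_of(camera, target): "uv" ([column, row] in pixels: a listed point, or the origin of a listed thing).
The state is a dict: "t": time; "joints": joint angles; "qvel": joint speeds; "tau": joint torques, N m; "eef_pos": TCP position; "tcp_rot": TCP orientation; "ft_force": force on the tool from outside, world axes, zero at the start; "moment": the same for the moment, N m; "opening": opening from 0.0 (shut) to 1.0 (fully open); "grip_force": force on a finger pad.
Only numpy, scipy, OpenCV 4.12 (cv2) and the standard library are available. Lean on these libraries where they do the work, as an engineer would, in place of code of your own. Each camera call takes 0.05 s, during which the arm holds its last target. There are 200 camera calls.

## Working session

There is one attempt and no reset: what is moved stays moved. The work goes in short steps, Python scripts to look and compute and a tool call to move; the robot and the scene stay as the last step left them, time stands still between calls to the robot, and variables do not carry over. Pictures are saved under pics/ and viewed, at most 10 in all, crops included, and the job is handed in when it is done.

Besides the shell and the picture viewer there is one more tool, called after ">>>" in YAML: its name, and indented under it one key for each argument. step_arm: Moves the arm, as the interface text tells. Its arguments: {"type":"object","properties":{"increments":{"type":"array"},"fingers":{"type":"number"}},"required":["increments"]}

```bash
mkdir -p pics; cat > h.py <<'E'
import numpy as np, cv2
from cell import state, imaging, env, spot_in, mark_of
from scipy.spatial.transform import Rotation as R
def cam(n): return imaging.read_camera(n)
def save(c,name): cv2.imwrite('pics/'+name,c['color'][:,:,::-1])
def ray(c,uv):
    K=c['intrinsics'];T=c['camera_from_world']
    d=np.linalg.inv(K)@[uv[0],uv[1],1]; d=np.array([d[0],-d[1],-d[2]])
    return -T[:3,:3].T@T[:3,3], T[:3,:3].T@d
def at_z(c,uv,z):
    o,d=ray(c,uv); return o+d*(z-o[2])/d[2]
def cloud(c):
    z=c['z_map'];v,u=np.indices(z.shape);K=c['intrinsics'];T=c['camera_from_world']
    p=np.stack([u,v,np.ones_like(u)],-1)@np.linalg.inv(K).T
    p=p*z[...,None]*[1,-1,-1]
    w=(p-T[:3,3])@T[:3,:3]; w[z==0]=np.nan
    return w
def proj(c,p):
    q=c['camera_from_world'][:3,:3]@p+c['camera_from_world'][:3,3]; q=q*[1,-1,-1]; k=c['intrinsics']@q; return k[:2]/k[2]
E
cat > a.py <<'E'
from h import *
print(state())
for n in ['top','side']:
    c=cam(n); save(c,n+'1.png'); w=cloud(c)
    print(n,c['intrinsics'].round(1).tolist(),c['camera_from_world'].round(3).tolist())
    for t in ['tin','support_left_knob','support_right_knob','flap_handle','flap_edge','flap_hinge','coasters','fish_can','mug','sauce_jar','oil_bottle','glass','steel_bowl','cabinet']:
        for f in mark_of(n,t)[:2]:
            u,v=f['uv']; ui,vi=int(min(max(u,0),559)),int(min(max(v,0),419))
            print(t,round(f['confidence'],2),np.round(f['uv'],1),w[vi,ui].round(),at_z(c,f['uv'],{'support_left_knob':67,'support_right_knob':67,'flap_hinge':105}.get(t,0)).round())
E
python3 a.py
```

```text
{'t': 0.0, 'joints': array([-1.30259219e+00,  4.91573385e-01,  1.55945692e+00,  1.64852838e-05,
        1.09168245e+00, -1.05597305e-01]), 'qvel': array([0.00210935, 0.00122797, 0.00109499, 0.0008882 , 0.00025978,
       0.00076261]), 'tau': array([-2.44051280e-04, -6.12645292e+01, -2.58180857e+01,  6.92697521e-02,
        4.82410484e-02, -1.24966509e-04]), 'eef_pos': array([ 228.18498456, -581.59584328,  214.0505818 ]), 'tcp_rot': array([-3.14048033e+00, -1.32599808e-04,  3.73793761e-01]), 'ft_force': array([0.13626678, 0.45347454, 0.39010998]), 'moment': array([-0.00920638,  0.04283663, -0.03396474]), 'grip_force': 0.0, 'opening': 1.0008983137222567}
top [[410.3, 0.0, 276.6], [0.0, 410.3, 213.9], [0.0, 0.0, 1.0]] [[-0.023, -1.0, -0.017, -30.068], [0.994, -0.025, 0.106, -545.816], [-0.106, -0.015, 0.994, -1385.609], [0.0, 0.0, 0.0, 1.0]]
tin 0.89 [144.  296.5] [282. 390.  97.] [272. 423.   0.]
tin 0.79 [185.7 290. ] [300. 251. 125.] [291. 278.   0.]
support_left_knob 0.75 [308.  195.9] [ 601. -150.   78.] [ 599. -151.   67.]
support_left_knob 0.63 [258.5 232.5] [485.  23.  19.] [480
[... 1503 characters left out ...]
 [476.  17.   0.]
flap_hinge 0.57 [232.2 216.1] [648.  25. 116.] [656.  15. 105.]
coasters 0.56 [276.9 261.3] [480.  31.  17.] [486.  16.   0.]
fish_can 0.76 [291.2 240.1] [484. -64.  30.] [499. -92.   0.]
mug 0.68 [197.1 361. ] [424. 454.  81.] [464. 419.   0.]
mug 0.27 [140.9 317.9] [648. 424.  49.] [679. 403.   0.]
sauce_jar 0.92 [140.4 320.1] [649. 426.  39.] [675. 409.   0.]
sauce_jar 0.24 [277.6 262.7] [472.  37.  23.] [481.  20.  -0.]
oil_bottle 0.61 [293.  176.3] [ 665. -372.   31.] [ 686. -409.    0.]
glass 0.71 [318.7 181.1] [ 570. -399.   30.] [ 586. -438.    0.]
glass 0.56 [253.6 285.5] [480. 153.  23.] [489. 137.   0.]
cabinet 0.85 [233.9 239.4] [661.  12.   2.] [659.  10.   0.]
```

```bash
python3 -c "
import cv2,numpy as np
a=cv2.imread('pics/top1.png');b=cv2.imread('pics/side1.png')
cv2.imwrite('pics/t1.png',cv2.resize(a,(800,600)));cv2.imwrite('pics/s1.png',cv2.resize(b,(800,600)))"
```

```text
(no output)
```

View pics/t1.png

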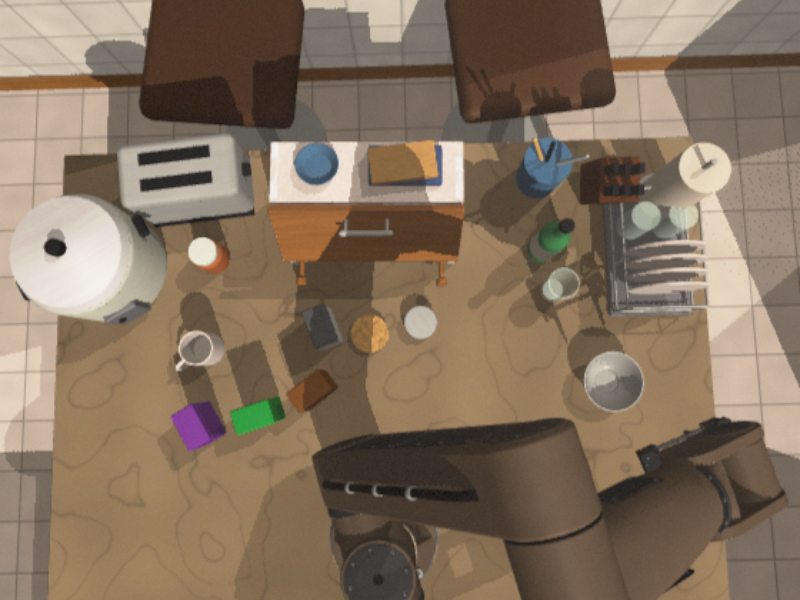

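View pics/s1.png

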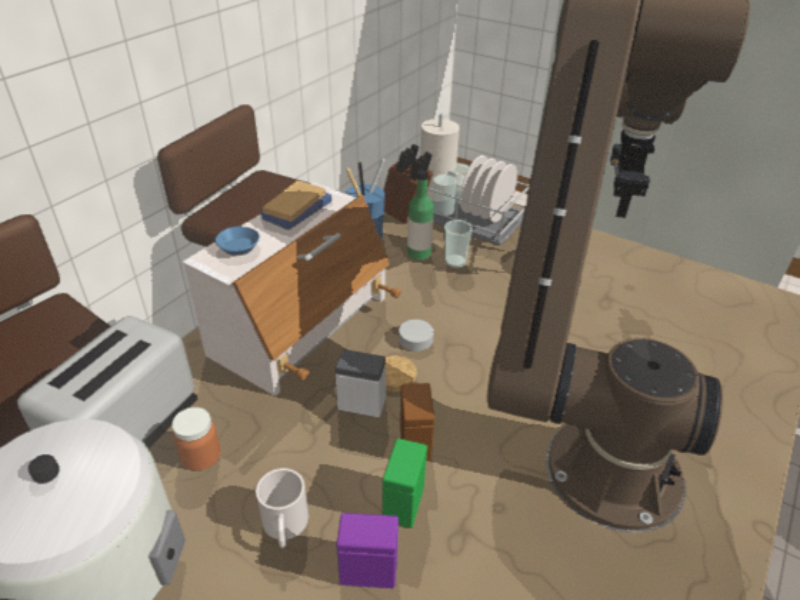

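The top picture shows the grey tin at about (322,327) and the coasters at (370,333). The fish can is at (420,323), the knobs at (302,275) and (441,275), and the handle bar at (365,230). The side picture agrees. I'll measure tin, cabinet and knobs from depth next.

```bash
cat > b.py <<'E'
from h import *
P={}
for n in ['top','side']:
    c=cam(n); P[n]=cloud(c).reshape(-1,3); P[n]=P[n][~np.isnan(P[n][:,0])]
def box(n,lo,hi):
    p=P[n]; return p[((p>lo)&(p<hi)).all(1)]
for n in P:
    q=box(n,[420,70,112],[560,200,140]); print(n,'tin lid',len(q),np.median(q[:,2]),cv2.minAreaRect(q[:,:2].astype(np.float32)), q[:,:2].mean(0))
    for nm,y0,y1 in [('L',165,225),('R',-190,-120)]:
        q=box(n,[575,y0,50],[640,y1,100]); print('knob',nm,len(q),np.percentile(q,[2,20,50,80,98],axis=0).round().tolist())
        k=q[q[:,0]<np.percentile(q[:,0],5)+14]; print('  front',k.min(0).round(),k.max(0).round(),k.mean(0).round(1))
    q=box(n,[600,-260,252],[950,260,268]); print('top plate',len(q),cv2.minAreaRect(q[:,:2].astype(np.float32)))
    q=box(n,[640,-70,225],[700,90,290]); print('handle?',len(q),np.percentile(q,[2,50,98],axis=0).round().tolist())
    # flap plane
    q=box(n,[640,-150,125],[745,160,250])
    for _ in range(6):
        m=q.mean(0);v=np.linalg.svd(q-m,full_matrices=False)[2][2]; r=(q-m)@v; q=q[abs(r)<max(3,1.5*r.std())]
    print('flap plane',len(q),m.round(),(v*np.sign(-v[0])).round(3), 'x at z105',m[0]+ (m[2]-105)*v[2]/v[0])
E
python3 b.py
```

```text
top tin lid 493 124.71987658710944 ((496.6324768066406, 128.17086791992188), (90.46180725097656, 56.55645751953125), 19.819250106811523) [495.56235604 127.28195537]
knob L 64 [[599.0, 166.0, 66.0], [605.0, 171.0, 70.0], [613.0, 175.0, 74.0], [627.0, 182.0, 77.0], [637.0, 186.0, 82.0]]
  front [599. 166.  64.] [613. 186.  84.] [606.  175.5  75.5]
knob R 84 [[587.0, -164.0, 64.0], [594.0, -158.0, 71.0], [604.0, -152.0, 73.0], [625.0, -148.0, 78.0], [639.0, -140.0, 81.0]]
  front [ 587. -164.   63.] [ 601. -140.   82.] [ 594.4 -152.1   75.1]
top plate 4499 ((766.7069702148438, 8.463729858398438), (400.7785339355469, 200.44232177734375), 88.4183578491211)
handle? 349 [[667.0, -66.0, 226.0], [691.0, 4.0, 257.0], [700.0, 80.0, 272.0]]
flap plane 2380 [677.   4. 189.] [-0.91   0.025  0.413] x at z105 638.6646925253569
side tin lid 550 124.8584372606361 ((496.63592529296875, 131.5493927001953), (91.18059539794922, 59.01020431518555), 19.459501266479492) [493.15507052 135.41910551]
knob L 82 [[599.0, 173.0, 61.0], [601.0, 178.0, 67.0], [608.0, 183.0, 73.0], [623.0, 188.0, 77.0], [639.0, 192.0, 81.0]]
  front [598. 171.  57.] [613. 192.  83.] [604.  182.9  72.8]
knob R 71 [[587.0, -155.0, 63.0], [591.0, -151.0, 69.0], [602.0, -147.0, 72.0], [625.0, -141.0, 77.0], [638.0, -137.0, 80.0]]
  front [ 587. -155.   62.] [ 602. -136.   81.] [ 593.1 -145.3   72.6]
top plate 2710 ((768.1251831054688, 10.0921630859375), (406.90252685546875, 204.45314025878906), 87.73978424072266)
handle? 240 [[666.0, -61.0, 225.0], [688.0, 21.0, 258.0], [700.0, 79.0, 270.0]]
flap plane 2720 [677.  19. 187.] [-0.909  0.024  0.416] x at z105 639.8010101080046
```

```bash
cat > m.py <<'E'
import sys
from h import *
def to(x,y,z,yaw):
    s=state(); Rm=R.from_euler('xyz',s['tcp_rot']).as_matrix()
    d=Rm.T@(np.array([x,y,z])-s['eef_pos'])/1000
    dy=(yaw-s['tcp_rot'][2]+np.pi/2)%np.pi-np.pi/2
    print('slide',d.round(4).tolist(),'roll',round(-dy,3),'rows',round(np.linalg.norm(d)/.0625,1),abs(dy)/.187)
    print('t',round(s['t'],2),s['eef_pos'].round(1),s['tcp_rot'].round(3),s['joints'].round(2),s['ft_force'].round(1),round(s['opening'],3),round(s['grip_force'],1))
if __name__=='__main__': to(*map(float,sys.argv[1:]))
E
python3 m.py 497 130 215 .342
```

```text
slide [0.5101, -0.5645, -0.0004] roll 0.032 rows 12.2 0.17024215921489666
t 1.6 [ 228.3 -581.8  214.7] [3.141 0.    0.374] [-1.3   0.49  1.56  0.    1.09 -0.11] [ 0.3 -0.5 -0.8] 1.0 0.0
```

>>> step_arm:
  increments:
    - {"slide": [0.04, -0.044, 0], "roll": 0}
    - {"slide": [0.08, -0.088, 0], "roll": 0}
    - {"slide": [0.12, -0.132, 0], "roll": 0}
    - {"slide": [0.16, -0.176, 0], "roll": 0.016}
    - {"slide": [0.2, -0.22, 0], "roll": 0.032}

```text
t: 2.22
eef_pos: [334.5, -302.3, 214.8]
tcp_rot: [3.141, -0.0, 0.341]
ft_force: [0.4, -0.6, 1.0]
opening: 1.003
grip_force: 0.0
```

>>> step_arm:
  increments:
    - {"slide": [0.04, -0.044, 0], "roll": 0}
    - {"slide": [0.08, -0.088, 0], "roll": 0}
    - {"slide": [0.12, -0.132, 0], "roll": 0}
    - {"slide": [0.16, -0.176, 0], "roll": 0}
    - {"slide": [0.19, -0.21, 0], "roll": 0}

```text
t: 2.85
eef_pos: [443.3, -40.3, 214.9]
tcp_rot: [3.141, -0.001, 0.343]
ft_force: [0.2, 0.5, -0.1]
opening: 1.0
grip_force: 0.0
```

```bash
python3 m.py 497 130 180 .342
```

```text
slide [0.1078, -0.1424, 0.0349] roll 0.001 rows 2.9 0.004432881339998452
t 2.85 [443.3 -40.3 214.9] [ 3.141e+00 -1.000e-03  3.430e-01] [-0.24  0.24  1.98 -0.    0.93  0.99] [ 0.2  0.5 -0.1] 1.0 0.0
```

>>> step_arm:
  increments:
    - {"slide": [0.036, -0.047, 0.01], "roll": 0}
    - {"slide": [0.072, -0.095, 0.02], "roll": 0}
    - {"slide": [0.108, -0.142, 0.03], "roll": 0}
    - {"slide": [0.108, -0.142, 0.085], "roll": 0}
    - {"slide": [0.108, -0.142, 0.135], "roll": 0}

```text
t: 3.48
eef_pos: [496.9, 128.5, 78.4]
tcp_rot: [3.141, -0.001, 0.344]
ft_force: [2.0, -0.4, -0.2]
opening: 0.997
grip_force: 0.0
```

>>> step_arm:
  increments:
    - {"slide": [0, 0, 0], "roll": 0}
    - {"slide": [0, 0, 0], "roll": 0}
    - {"slide": [0, 0, 0], "roll": 0}
    - {"slide": [0, 0, 0], "roll": 0}
    - {"slide": [0, 0, 0], "roll": 0}
  fingers: 0.35

```text
t: 4.1
eef_pos: [497.2, 127.7, 80.6]
tcp_rot: [3.142, -0.002, 0.341]
ft_force: [-1.1, 3.0, 7.2]
opening: 0.594
grip_force: 29.7
```

```bash
python3 m.py 430 -290 180 .342
```

```text
slide [-0.2031, 0.3711, -0.0997] roll -0.001 rows 7.0 0.00302095100252306
t 4.1 [497.2 127.7  80.6] [ 3.142e+00 -2.000e-03  3.410e-01] [0.12 0.52 1.97 0.   0.65 1.35] [-1.1  3.   7.2] 0.594 29.7
```

>>> step_arm:
  increments:
    - {"slide": [0, 0, -0.03], "roll": 0}
    - {"slide": [0, 0, -0.07], "roll": 0}
    - {"slide": [0, 0, -0.1], "roll": 0}

```text
t: 4.47
eef_pos: [496.8, 127.4, 181.1]
tcp_rot: [3.141, -0.0, 0.342]
ft_force: [0.0, 0.2, -3.1]
opening: 0.589
grip_force: 29.8
```

>>> step_arm:
  increments:
    - {"slide": [-0.02, 0.036, 0], "roll": 0}
    - {"slide": [-0.046, 0.085, 0], "roll": 0}
    - {"slide": [-0.072, 0.133, 0], "roll": 0}
    - {"slide": [-0.098, 0.18, 0], "roll": 0}
    - {"slide": [-0.124, 0.227, 0], "roll": 0}

```text
t: 5.1
eef_pos: [455.4, -129.6, 179.8]
tcp_rot: [3.141, 0.0, 0.342]
ft_force: [-0.5, -0.3, -3.3]
opening: 0.587
grip_force: 29.8
```

>>> step_arm:
  increments:
    - {"slide": [-0.026, 0.048, 0], "roll": 0}
    - {"slide": [-0.052, 0.096, 0], "roll": 0}
    - {"slide": [-0.07, 0.13, 0], "roll": 0}
    - {"slide": [-0.079, 0.144, 0], "roll": 0}
    - {"slide": [-0.079, 0.144, 0.03], "roll": 0}

```text
t: 5.72
eef_pos: [430.3, -291.3, 150.6]
tcp_rot: [3.138, -0.002, 0.34]
ft_force: [-0.0, 0.7, -4.5]
opening: 0.585
grip_force: 29.9
```

>>> step_arm:
  increments:
    - {"slide": [0, 0, 0.03], "roll": 0}
    - {"slide": [0, 0, 0.055], "roll": 0}
    - {"slide": [0, 0, 0.067], "roll": 0}
    - {"slide": [0, 0, 0.069], "roll": 0}
    - {"slide": [0, 0, 0.07], "roll": 0}

```text
t: 6.35
eef_pos: [430.2, -290.0, 80.4]
tcp_rot: [3.141, -0.0, 0.342]
ft_force: [-3.5, 3.6, 8.9]
opening: 0.586
grip_force: 29.9
```

Standing on the counter (force turned upward). Release and rise.

>>> step_arm:
  increments:
    - {"slide": [0, 0, 0], "roll": 0}
    - {"slide": [0, 0, 0], "roll": 0}
    - {"slide": [0, 0, 0], "roll": 0}
    - {"slide": [0, 0, -0.05], "roll": 0}
    - {"slide": [0, 0, -0.105], "roll": 0}
  fingers: 1.0

```text
t: 6.98
eef_pos: [429.7, -289.9, 185.5]
tcp_rot: [-3.14, 0.001, 0.342]
ft_force: [0.9, -1.0, 0.9]
opening: 0.989
grip_force: 0.0
```

```bash
python3 m.py 594 -151 130 -.027; python3 m.py 605 178 130 -.027; cat > k.py <<'E'
from h import *
for n in ['top','side']:
    c=cam(n); w=cloud(c)
    for t in ['tin']+(['support_left_knob','support_right_knob']):
        for f in mark_of(n,t)[:3]: print(n,t,round(f['confidence'],2),np.round(f['uv']),at_z(c,f['uv'],0 if t=='tin' else 67).round())
E
python3 k.py
```

```text
slide [0.2014, -0.0758, 0.0555] roll 0.369 rows 3.6 1.9714070216145547
t 6.97 [ 429.7 -289.9  185.5] [-3.14e+00  1.00e-03  3.42e-01] [-0.72  0.38  1.85 -0.    0.92  0.51] [ 0.9 -1.   0.9] 0.989 0.0
slide [0.322, -0.3821, 0.0558] roll 0.369 rows 8.0 1.9714070216145547
t 6.97 [ 429.7 -289.9  185.5] [-3.14e+00  1.00e-03  3.42e-01] [-0.72  0.38  1.85 -0.    0.92  0.51] [ 0.9 -1.   0.9] 0.989 0.0
top tin 0.83 [145. 296.] [273. 421.   0.]
top tin 0.71 [221. 270.] [355. 154.   0.]
top tin 0.71 [186. 290.] [292. 278.   0.]
top support_left_knob 0.66 [210. 198.] [602. 182.  67.]
top support_right_knob 0.5 [307. 194.] [ 605. -149.   67.]
side tin 0.95 [292. 309.] [350. 149.   0.]
side tin 0.86 [261. 400.] [271. 417.   0.]
side tin 0.83 [282. 352.] [300. 279.   0.]
side support_left_knob 0.57 [211. 262.] [608. 180.  67.]
side support_right_knob 0.49 [276. 199.] [ 615. -178.   67.]
side support_right_knob 0.37 [233. 238.] [620.  63.  67.]
```

>>> step_arm:
  increments:
    - {"slide": [0.05, -0.018, 0], "roll": 0.12}
    - {"slide": [0.1, -0.037, 0], "roll": 0.25}
    - {"slide": [0.15, -0.056, 0], "roll": 0.369}
    - {"slide": [0.1995, -0.075, 0.02], "roll": 0.369}
    - {"slide": [0.1995, -0.075, 0.07], "roll": 0.369}

```text
t: 8.0
eef_pos: [595.6, -150.3, 114.0]
tcp_rot: [3.141, -0.003, -0.024]
ft_force: [-0.9, -0.9, -0.7]
opening: 1.001
grip_force: 0.0
```

```bash
python3 m.py 592 -151 50 -.027; cat > w.py <<'E'
import sys
from h import *
c=cam('wrist'); save(c,sys.argv[1]); p=cloud(c).reshape(-1,3); p=p[~np.isnan(p[:,0])]
s=state()['eef_pos']
q=p[(abs(p[:,0]-s[0])<50)&(abs(p[:,1]-s[1])<40)&(p[:,2]>60)&(p[:,2]<100)]
print(len(q)); 
if len(q): print(np.percentile(q,[2,20,50,80,98],axis=0).round(1))
for t in ['support_left_knob','support_right_knob']:
    for f in mark_of('wrist',t)[:2]: print(t,f['confidence'],f['uv'],at_z(c,f['uv'],67).round(1))
E
python3 w.py w1.png
```

```text
slide [-0.0038, 0.0007, 0.064] roll 0.003 rows 1.0 0.017557368993459565
t 8.0 [ 595.6 -150.3  114. ] [ 3.141e+00 -3.000e-03 -2.400e-02] [-0.35  0.59  1.69  0.    0.86  1.24] [-0.9 -0.9 -0.7] 1.001 0.0
1903
[[ 588.1 -161.8   67.7]
 [ 594.5 -156.1   71.7]
 [ 603.4 -151.1   73.9]
 [ 616.4 -146.1   77.7]
 [ 627.1 -139.9   79.5]]
support_right_knob 0.74 [284.4, 228.7] [ 597.1 -149.8   67. ]
```

View pics/w1.png

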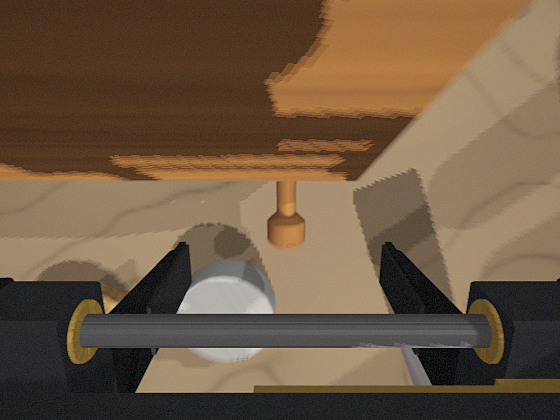

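The wrist picture shows the right knob at (286,232), centred between the fingers. The fish can is low at (230,310), below the fingertip height. Descend and pinch.

>>> step_arm:
  increments:
    - {"slide": [-0.002, 0, 0.03], "roll": 0}
    - {"slide": [-0.003, 0, 0.063], "roll": 0}
    - {"slide": [-0.003, 0, 0.063], "roll": 0}
  fingers: 0.7

```text
t: 8.52
eef_pos: [589.1, -153.0, 51.5]
tcp_rot: [-3.141, 0.002, -0.028]
ft_force: [-0.2, 0.6, 0.3]
opening: 0.748
grip_force: 0.0
```

>>> step_arm:
  increments:
    - {"slide": [0, 0, 0], "roll": 0}
    - {"slide": [0, 0, 0], "roll": 0}
    - {"slide": [0, 0, 0], "roll": 0}
    - {"slide": [0, 0, 0], "roll": 0}
    - {"slide": [0, 0, 0], "roll": 0}
  fingers: 0.1

```text
t: 9.15
eef_pos: [589.7, -150.7, 51.8]
tcp_rot: [-3.139, 0.001, -0.028]
ft_force: [2.3, 10.7, 6.2]
opening: 0.243
grip_force: 30.0
```

>>> step_arm:
  increments:
    - {"slide": [-0.02, 0, 0], "roll": 0}
    - {"slide": [-0.045, 0, 0], "roll": 0}
    - {"slide": [-0.07, 0, 0], "roll": 0}
    - {"slide": [-0.09, 0, 0], "roll": 0}
    - {"slide": [-0.105, 0, 0], "roll": 0}

```text
t: 9.78
eef_pos: [484.1, -148.0, 51.8]
tcp_rot: [-3.14, 0.001, -0.028]
ft_force: [4.3, 14.5, 2.3]
opening: 0.243
grip_force: 30.0
```

>>> step_arm:
  increments:
    - {"slide": [-0.004, 0, 0], "roll": 0}
    - {"slide": [-0.008, 0, 0], "roll": 0}
    - {"slide": [-0.011, 0, 0], "roll": 0}
    - {"slide": [-0.014, 0, 0], "roll": 0}
    - {"slide": [-0.014, 0, 0], "roll": 0}

```text
t: 10.4
eef_pos: [475.9, -148.0, 52.1]
tcp_rot: [3.141, -0.01, -0.028]
ft_force: [31.5, 28.4, -10.8]
opening: 0.239
grip_force: 30.0
```

>>> step_arm:
  increments:
    - {"slide": [0, 0, 0], "roll": 0}
    - {"slide": [0, 0, 0], "roll": 0}
    - {"slide": [0, 0, -0.03], "roll": 0}
    - {"slide": [0, 0, -0.09], "roll": 0}
    - {"slide": [0, 0, -0.13], "roll": 0}
  fingers: 0.7

```text
t: 11.02
eef_pos: [470.8, -149.6, 183.9]
tcp_rot: [3.141, -0.001, -0.028]
ft_force: [0.3, 0.1, 1.1]
opening: 0.682
grip_force: 0.0
```

```bash
python3 m.py 603 180 182 -.027; python3 w.py w2.png
```

```text
slide [0.1231, -0.3331, 0.0018] roll -0.001 rows 5.7 0.0035900374720104797
t 11.03 [ 470.8 -149.6  183.9] [ 3.141e+00 -1.000e-03 -2.800e-02] [-0.44  0.34  1.91 -0.    0.88  1.16] [0.3 0.1 1.1] 0.682 0.0
1338
[[ 475.1 -158.3   68.1]
 [ 482.3 -153.    71.5]
 [ 492.2 -148.2   73.5]
 [ 509.6 -143.4   77.5]
 [ 521.1 -137.3   79.4]]
support_right_knob 0.61 [280.6, 182.7] [ 484.8 -146.3   67. ]
```

>>> step_arm:
  increments:
    - {"slide": [0.0, -0.06, 0], "roll": 0}
    - {"slide": [0.0, -0.12, 0], "roll": 0}
    - {"slide": [0.02, -0.175, 0], "roll": 0}
    - {"slide": [0.04, -0.23, 0], "roll": 0}
    - {"slide": [0.06, -0.28, 0], "roll": 0}

```text
t: 11.8
eef_pos: [538.3, 130.8, 180.1]
tcp_rot: [3.141, 0.002, -0.027]
ft_force: [0.2, -1.5, 0.1]
opening: 0.696
grip_force: 0.0
```

>>> step_arm:
  increments:
    - {"slide": [0.03, -0.03, 0], "roll": 0}
    - {"slide": [0.06, -0.053, 0.02], "roll": 0}
    - {"slide": [0.063, -0.053, 0.06], "roll": 0}
    - {"slide": [0.063, -0.053, 0.06], "roll": 0}

```text
t: 12.3
eef_pos: [600.9, 179.8, 117.6]
tcp_rot: [3.14, 0.008, -0.027]
ft_force: [0.9, 0.4, -0.8]
opening: 0.7
grip_force: 0.0
```

```bash
python3 w.py w3.png;  python3 m.py 603 180 50 -.027
```

```text
1794
[[599.7 168.1  67.6]
 [606.  173.7  71.8]
 [614.7 178.7  74.1]
 [626.1 183.8  77.8]
 [636.  189.7  79.4]]
support_left_knob 0.86 [289.7, 217.4] [608.  176.8  67. ]
slide [-0.0, -0.0, 0.0724] roll -0.001 rows 1.2 0.0038647231112122105
t 12.45 [603.  180.  122.4] [ 3.142 -0.    -0.028] [ 0.19  0.6   1.64 -0.    0.9   1.78] [0.1 0.4 0.3] 0.702 0.0
```

>>> step_arm:
  increments:
    - {"slide": [0, 0.001, 0.04], "roll": 0}
    - {"slide": [0, 0.001, 0.072], "roll": 0}
    - {"slide": [0, 0.001, 0.072], "roll": 0}

```text
t: 12.82
eef_pos: [602.3, 178.9, 49.3]
tcp_rot: [3.141, 0.002, -0.028]
ft_force: [0.0, 0.3, -0.8]
opening: 0.7
grip_force: 0.0
```

>>> step_arm:
  increments:
    - {"slide": [0, 0, 0], "roll": 0}
    - {"slide": [0, 0, 0], "roll": 0}
    - {"slide": [0, 0, 0], "roll": 0}
    - {"slide": [0, 0, 0], "roll": 0}
    - {"slide": [0, 0, 0], "roll": 0}
  fingers: 0.1

```text
t: 13.45
eef_pos: [602.9, 179.2, 49.8]
tcp_rot: [3.141, -0.0, -0.027]
ft_force: [-0.6, -0.7, 2.6]
opening: 0.242
grip_force: 30.0
```

>>> step_arm:
  increments:
    - {"slide": [-0.02, 0, 0], "roll": 0}
    - {"slide": [-0.045, 0, 0], "roll": 0}
    - {"slide": [-0.07, 0, 0], "roll": 0}
    - {"slide": [-0.09, 0, 0], "roll": 0}
    - {"slide": [-0.105, 0, 0], "roll": 0}

```text
t: 14.08
eef_pos: [497.8, 182.0, 49.8]
tcp_rot: [3.142, -0.001, -0.027]
ft_force: [3.3, -2.3, -1.6]
opening: 0.243
grip_force: 30.0
```

>>> step_arm:
  increments:
    - {"slide": [-0.004, 0, 0], "roll": 0}
    - {"slide": [-0.008, 0, 0], "roll": 0}
    - {"slide": [-0.011, 0, 0], "roll": 0}
    - {"slide": [-0.013, 0, 0], "roll": 0}
    - {"slide": [-0.013, 0, 0], "roll": 0}

```text
t: 14.7
eef_pos: [487.2, 182.4, 49.8]
tcp_rot: [-3.141, -0.004, -0.027]
ft_force: [10.9, -6.6, -3.4]
opening: 0.242
grip_force: 30.0
```

Stop is just being reached (10.9 N); pull a few more mm, then release and look.

>>> step_arm:
  increments:
    - {"slide": [-0.002, 0, 0], "roll": 0}
    - {"slide": [-0.003, 0, 0], "roll": 0}
    - {"slide": [-0.003, 0, 0], "roll": 0}

```text
t: 15.08
eef_pos: [487.2, 182.4, 49.9]
tcp_rot: [-3.14, -0.01, -0.028]
ft_force: [23.6, -9.7, -13.0]
opening: 0.244
grip_force: 30.0
```

>>> step_arm:
  increments:
    - {"slide": [0, 0, 0], "roll": 0}
    - {"slide": [0, 0, 0], "roll": 0}
    - {"slide": [0, 0, -0.03], "roll": 0}
    - {"slide": [0, 0, -0.09], "roll": 0}
    - {"slide": [0, 0, -0.15], "roll": 0}
  fingers: 0.7

```text
t: 15.7
eef_pos: [481.0, 182.8, 201.0]
tcp_rot: [3.141, 0.002, -0.027]
ft_force: [1.1, -0.1, -0.3]
opening: 0.679
grip_force: 0.0
```

```bash
python3 w.py w4.png; cat > f.py <<'E'
from h import *
import sys
for n in sys.argv[1:] or ['top','side']:
    c=cam(n); p=cloud(c).reshape(-1,3); p=p[~np.isnan(p[:,0])]
    u=np.array([1,-.027,0]);u/=np.linalg.norm(u); v=np.array([-u[1],u[0],0]); o=np.array([656.5,12,105])
    d=p-o; L=np.stack([d@u,d@v,d[:,2]],1)   # cabinet frame about hinge
    q=L[(abs(L[:,1])<190)&(L[:,0]>-150)&(L[:,0]<80)&(L[:,2]>15)&(L[:,2]<165)&(abs(L[:,1])>60)]
    for _ in range(8):
        m=q.mean(0);w=np.linalg.svd(q-m,full_matrices=False)[2][2]; r=(q-m)@w; q=q[abs(r)<max(2.5,1.5*r.std())]
    w*=np.sign(-w[0]); print(n,'plane',len(q),m.round(1),w.round(3),'lean',np.arcsin(w[2]).round(3),'dist',(m@w).round(1))
    r=L@w-35-m@w; a=np.array([-w[2],0,0]); e=np.cross(w,[0,1,0]); e*=np.sign(e[2])
    h=L[(abs(L[:,1])<60)&(abs(L@e-150)<25)&((L@w-m@w)>20)&((L@w-m@w)<50)]
    print('handle',len(h),np.percentile(h,[5,50,95],axis=0).round(1).tolist() if len(h) else '')
    if len(h): print('  off-face/along', np.percentile(np.stack([h@w-m@w,h@e],1),[2,50,98],axis=0).round(1).tolist(), 'world med',(o+np.median(h,0)[0]*u+np.median(h,0)[1]*v+[0,0,np.median(h,0)[2]]).round(1))
E
python3 f.py
```

```text
1244
[[484.1 171.1  68. ]
 [491.2 176.7  71.3]
 [501.3 181.5  73.4]
 [520.2 186.4  77.4]
 [532.1 192.5  79.4]]
support_left_knob 0.58 [286.8, 180.1] [492.7 181.2  67. ]
top plane 2445 [25.3 -0.3 94.4] [-0.91  -0.     0.415] lean 0.428 dist 16.1
handle 163 [[10.3, -48.4, 156.0], [15.5, 0.7, 161.6], [25.2, 47.4, 165.6]]
  off-face/along [[22.9, 147.1], [37.7, 153.6], [42.4, 157.7]] world med [672.   12.2 266.6]
side plane 1619 [ 25.3 115.7  92.3] [-0.91  -0.001  0.415] lean 0.428 dist 15.2
handle 10 [[14.3, 44.6, 152.3], [18.7, 52.9, 156.5], [30.7, 56.5, 164.1]]
  off-face/along [[20.6, 145.8], [33.7, 150.4], [39.6, 156.3]] world med [676.6  64.4 261.5]
```

>>> step_arm:
  increments:
    - {"slide": [0, 0.02, -0.03], "roll": -0.18}
    - {"slide": [0.01, 0.05, -0.06], "roll": -0.36}
    - {"slide": [0.02, 0.08, -0.09], "roll": -0.54}
    - {"slide": [0.04, 0.11, -0.11], "roll": -0.72}
    - {"slide": [0.06, 0.14, -0.11], "roll": -0.9}
  fingers: 0.25

```text
t: 16.58
eef_pos: [538.6, 40.1, 309.3]
tcp_rot: [-3.141, 0.0, 0.879]
ft_force: [0.1, 0.9, -0.2]
opening: 0.268
grip_force: 0.0
```

>>> step_arm:
  increments:
    - {"slide": [0, 0, 0], "roll": -0.18}
    - {"slide": [0, 0, 0], "roll": -0.36}
    - {"slide": [0, 0, 0], "roll": -0.54}
    - {"slide": [0, 0, 0], "roll": -0.671}
    - {"slide": [0, 0, 0], "roll": -0.671}

```text
t: 17.2
eef_pos: [537.7, 41.1, 307.9]
tcp_rot: [-3.138, -0.0, 1.543]
ft_force: [0.1, 0.8, -0.2]
opening: 0.251
grip_force: 0.0
```

```bash
python3 m.py 671 11.6 312 1.544
```

```text
slide [-0.0258, 0.1341, -0.0046] roll -0.001 rows 2.2 0.005632440250285938
t 17.2 [537.7  41.1 307.9] [-3.138 -0.     1.543] [-0.05  0.28  1.63  0.    1.23 -0.02] [ 0.1  0.8 -0.2] 0.251 0.0
```

>>> step_arm:
  increments:
    - {"slide": [-0.01, 0.05, 0], "roll": 0}
    - {"slide": [-0.02, 0.1, 0], "roll": 0}
    - {"slide": [-0.026, 0.133, 0], "roll": 0}
    - {"slide": [-0.026, 0.133, 0], "roll": 0}

```text
t: 17.7
eef_pos: [671.4, 11.0, 306.9]
tcp_rot: [-3.138, -0.0, 1.54]
ft_force: [-0.1, 0.4, 0.2]
opening: 0.25
grip_force: 0.0
```

```bash
python3 m.py 671 11.6 251 1.544; python3 - <<'E'
from h import *
c=cam('wrist'); save(c,'w5.png'); p=cloud(c).reshape(-1,3); p=p[~np.isnan(p[:,0])]
q=p[(p[:,2]>245)&(p[:,2]<285)&(p[:,0]>640)&(p[:,0]<684)&(abs(p[:,1]-12)<40)]
print(len(q),np.percentile(q,[2,50,98],axis=0).round(1).tolist() if len(q) else '')
E
```

```text
slide [0.0006, -0.0002, 0.0559] roll -0.004 rows 0.9 0.021041881086860052
t 17.7 [671.4  11.  306.9] [-3.138 -0.     1.54 ] [-0.08  0.49  1.3  -0.    1.35 -0.05] [-0.1  0.4  0.2] 0.25 0.0
2312 [[666.9, -27.0, 261.0], [672.6, 13.8, 267.3], [679.9, 50.9, 269.2]]
```

View pics/w5.png

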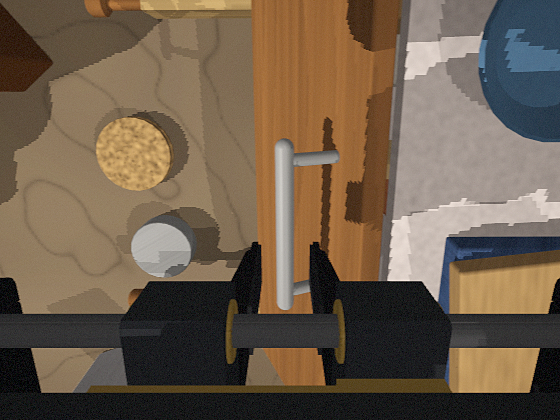

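The bar (column 284, rows 140 to 305) runs between the open fingers. Descend, close, and pull along the arc.

>>> step_arm:
  increments:
    - {"slide": [0, 0.001, 0.03], "roll": 0}
    - {"slide": [0, 0.001, 0.055], "roll": 0}
    - {"slide": [0, 0.001, 0.055], "roll": 0}

```text
t: 18.12
eef_pos: [669.8, 11.8, 253.1]
tcp_rot: [-3.138, -0.0, 1.543]
ft_force: [0.0, -0.1, 1.6]
opening: 0.249
grip_force: 0.0
```

>>> step_arm:
  increments:
    - {"slide": [0, 0, 0], "roll": 0}
    - {"slide": [0, 0, 0], "roll": 0}
    - {"slide": [0, 0, 0], "roll": 0}
  fingers: 0.0

```text
t: 18.5
eef_pos: [671.5, 11.5, 256.0]
tcp_rot: [3.14, 0.0, 1.544]
ft_force: [-0.6, 1.0, 6.9]
opening: 0.107
grip_force: 30.0
```

```bash
python3 -c "
import numpy as np
p=lambda lam:(150*np.sin(lam)-51*np.cos(lam),150*np.cos(lam)+51*np.sin(lam))
a=p(.428)
for l in np.arange(.428,-.36,-.06): b=p(l); print(round(l,3),np.round(np.subtract(b,a),1))"; python3 m.py 671 11.6 251 1.544
```

```text
0.428 [0. 0.]
0.368 [-9.5  0.7]
0.308 [-19.    0.8]
0.248 [-28.5   0.3]
0.188 [-37.9  -0.7]
0.128 [-47.3  -2.4]
0.068 [-56.5  -4.5]
0.008 [-65.7  -7.2]
-0.052 [-74.6 -10.5]
-0.112 [-83.3 -14.3]
-0.172 [-91.8 -18.6]
-0.232 [-100.   -23.4]
-0.292 [-107.9  -28.7]
-0.352 [-115.4  -34.4]
slide [0.0001, -0.0005, 0.005] roll -0.0 rows 0.1 0.0016934390174785173
t 18.5 [671.5  11.5 256. ] [3.14  0.    1.544] [-0.08  0.53  1.38  0.    1.23 -0.05] [-0.6  1.   6.9] 0.107 30.0
```

>>> step_arm:
  increments:
    - {"slide": [0, -0.0095, -0.0007], "roll": 0}
    - {"slide": [0, -0.019, -0.0008], "roll": 0}
    - {"slide": [0, -0.0285, -0.0003], "roll": 0}
    - {"slide": [0, -0.0379, 0.0007], "roll": 0}
    - {"slide": [0, -0.0473, 0.0024], "roll": 0}

```text
t: 19.12
eef_pos: [625.4, 12.9, 253.9]
tcp_rot: [3.136, -0.0, 1.544]
ft_force: [5.7, 1.2, 0.2]
opening: 0.109
grip_force: 30.0
```

>>> step_arm:
  increments:
    - {"slide": [0, -0.0092, 0.0021], "roll": 0}
    - {"slide": [0, -0.0184, 0.0048], "roll": 0}
    - {"slide": [0, -0.0273, 0.0081], "roll": 0}
    - {"slide": [0, -0.036, 0.0119], "roll": 0}
    - {"slide": [0, -0.0445, 0.0162], "roll": 0}

```text
t: 19.75
eef_pos: [579.2, 14.1, 235.9]
tcp_rot: [3.141, -0.0, 1.544]
ft_force: [4.9, 3.2, 0.0]
opening: 0.107
grip_force: 30.0
```

>>> step_arm:
  increments:
    - {"slide": [0, -0.0082, 0.0048], "roll": 0}
    - {"slide": [0, -0.0161, 0.0101], "roll": 0}
    - {"slide": [0, -0.0161, 0.0101], "roll": 0}

```text
t: 20.12
eef_pos: [561.8, 14.5, 224.9]
tcp_rot: [-3.138, -0.0, 1.544]
ft_force: [-2.3, 3.7, -2.9]
opening: 0.107
grip_force: 30.0
```

>>> step_arm:
  increments:
    - {"slide": [0, 0, 0], "roll": 0}
    - {"slide": [0, 0, 0], "roll": 0}
    - {"slide": [0, -0.001, -0.02], "roll": 0}
    - {"slide": [0, -0.002, -0.06], "roll": 0}
    - {"slide": [0, -0.002, -0.105], "roll": 0}
  fingers: 0.18

```text
t: 20.75
eef_pos: [561.3, 14.1, 331.8]
tcp_rot: [-3.141, 0.0, 1.544]
ft_force: [0.1, 0.8, -0.1]
opening: 0.18
grip_force: 0.0
```

```bash
python3 f.py
```

```text
top plane 216 [-10.5 -15.4 102.1] [-0.71   0.039 -0.703] lean -0.78 dist -65.0
handle 5 [[-97.2, -54.0, 129.7], [-94.1, -54.0, 131.2], [-91.4, -51.1, 135.4]]
  off-face/along [[35.1, 157.2], [36.5, 159.6], [40.2, 164.7]] world med [561.  -39.4 236.2]
side plane 1232 [-46.8  35.   99.6] [-0.954 -0.001 -0.301] lean -0.306 dist 14.6
handle 131 [[-99.1, -43.7, 126.9], [-95.1, 8.4, 132.4], [-83.5, 53.1, 136.3]]
  off-face/along [[22.7, 146.3], [36.2, 154.7], [41.0, 159.1]] world med [561.7  22.9 237.4]
```

>>> step_arm:
  increments:
    - {"slide": [0, 0.015, 0], "roll": 0}
    - {"slide": [0, 0.025, 0], "roll": 0}
    - {"slide": [0, 0.025, 0], "roll": 0}
    - {"slide": [0, 0.025, 0], "roll": 0}
    - {"slide": [0, 0.025, 0], "roll": 0}
  fingers: 1.0

```text
t: 21.48
eef_pos: [586.2, 13.7, 330.8]
tcp_rot: [-3.141, 0.0, 1.544]
ft_force: [0.2, -0.2, 0.1]
opening: 0.65
grip_force: 0.0
```

>>> step_arm:
  increments:
    - {"slide": [0, 0, 0], "roll": 0}
    - {"slide": [0, 0, 0.04], "roll": 0}
    - {"slide": [0, 0, 0.08], "roll": 0}
    - {"slide": [0, 0, 0.115], "roll": 0}
    - {"slide": [0, 0, 0.115], "roll": 0}

```text
t: 22.1
eef_pos: [585.5, 13.8, 214.2]
tcp_rot: [-3.138, -0.0, 1.544]
ft_force: [-0.4, 0.4, 0.2]
opening: 1.001
grip_force: 0.0
```

```bash
python3 m.py 529 15 191 1.544
```

```text
slide [-0.0003, -0.0564, 0.0234] roll -0.0 rows 1.0 0.0012138417090268067
t 22.1 [585.5  13.8 214.2] [-3.138 -0.     1.544] [-0.09  0.44  1.66 -0.    1.05 -0.06] [-0.4  0.4  0.2] 1.001 0.0
```

>>> step_arm:
  increments:
    - {"slide": [0, -0.008, 0.003], "roll": 0}
    - {"slide": [0, -0.016, 0.007], "roll": 0}
    - {"slide": [0, -0.023, 0.01], "roll": 0}
    - {"slide": [0, -0.03, 0.013], "roll": 0}
    - {"slide": [0, -0.036, 0.015], "roll": 0}

```text
t: 22.72
eef_pos: [549.9, 14.7, 200.8]
tcp_rot: [3.142, 0.0, 1.544]
ft_force: [2.2, -0.1, -0.8]
opening: 0.998
grip_force: 0.9
```

>>> step_arm:
  increments:
    - {"slide": [0, -0.006, 0.003], "roll": 0}
    - {"slide": [0, -0.012, 0.005], "roll": 0}
    - {"slide": [0, -0.017, 0.008], "roll": 0}

```text
t: 23.1
eef_pos: [532.9, 15.2, 192.6]
tcp_rot: [-3.141, 0.0, 1.544]
ft_force: [1.0, -0.6, 0.6]
opening: 0.996
grip_force: 0.5
```

```bash
python3 f.py side; python3 -c "
from m import *; to(529,15,191,1.544)"
```

```text
side plane 201 [-107.3   56.6  127.8] [-0.295 -0.007 -0.955] lean -1.271 dist -90.9
handle 98 [[-139.1, -41.5, 84.7], [-131.1, 14.7, 88.8], [-113.9, 48.6, 104.4]]
  off-face/along [[23.9, 138.1], [45.5, 150.4], [49.9, 159.3]] world med [525.8  30.3 193.8]
slide [-0.0003, -0.0032, 0.0013] roll -0.0 rows 0.1 0.0008974441679009149
t 23.15 [532.2  15.2 192.3] [-3.14   0.     1.544] [-0.1   0.39  1.81 -0.    0.95 -0.07] [ 0.4 -0.5  0.4] 1.0 0.0
```

>>> step_arm:
  increments:
    - {"slide": [0, -0.003, 0.001], "roll": 0}
    - {"slide": [0, -0.006, 0.002], "roll": 0}
    - {"slide": [0, -0.006, 0.007], "roll": 0}
    - {"slide": [0, -0.006, 0.013], "roll": 0}
    - {"slide": [0, -0.006, 0.02], "roll": 0}

```text
t: 23.78
eef_pos: [527.5, 15.3, 172.4]
tcp_rot: [3.142, 0.0, 1.544]
ft_force: [0.4, 0.2, 0.2]
opening: 0.999
grip_force: 0.2
```

```bash
cat > g.py <<'E'
from h import *
c=cam('side'); p=cloud(c).reshape(-1,3); p=p[~np.isnan(p[:,0])]
u=np.array([1,-.027,0]);u/=np.linalg.norm(u); v=np.array([-u[1],u[0],0]); d=p-[656.5,12,105]
L=np.stack([d@u,d@v,d[:,2]],1)
q=L[(L[:,1]>70)&(L[:,1]<190)&(L[:,0]<-20)&(L[:,0]>-190)&(L[:,2]>-10)&(L[:,2]<170)]
b=[]
for A in np.arange(.3,1.7,.01):
    s,k=np.sin(A),np.cos(A); e=np.array([-s,0,k]);n=np.array([-k,0,-s])
    a=q@e;r=q@n; b.append((((abs(r)<2)&(a>10)&(a<180)).sum()+((abs(r-16)<2)&(a>10)&(a<180)).sum()+((abs(a-180)<2)&(r>0)&(r<16)).sum(),A))
b.sort(); print('alpha',[(x[0],round(x[1],2)) for x in b[-4:]])
s=state(); print(s['t'],s['eef_pos'].round(1),s['ft_force'].round(1))
E
python3 g.py
```

```text
alpha [(np.int64(425), np.float64(0.85)), (np.int64(456), np.float64(0.88)), (np.int64(598), np.float64(0.86)), (np.int64(609), np.float64(0.87))]
23.825 [527.1  15.3 171.5] [-0.4  0.4  0.3]
```

>>> step_arm:
  increments:
    - {"slide": [0, 0.003, 0.003], "roll": 0}
    - {"slide": [0, 0.003, 0.009], "roll": 0}
    - {"slide": [0, 0.003, 0.015], "roll": 0}
    - {"slide": [0, 0.003, 0.022], "roll": 0}
    - {"slide": [0, 0.003, 0.028], "roll": 0}

```text
t: 24.45
eef_pos: [530.3, 15.2, 144.4]
tcp_rot: [-3.141, 0.0, 1.544]
ft_force: [1.3, -0.0, -0.7]
opening: 1.003
grip_force: 0.0
```

```bash
python3 g.py
```

```text
alpha [(np.int64(723), np.float64(1.16)), (np.int64(795), np.float64(1.13)), (np.int64(1026), np.float64(1.15)), (np.int64(1054), np.float64(1.14))]
24.5 [530.1  15.2 143.8] [ 0.2  0.1 -0.9]
```

>>> step_arm:
  increments:
    - {"slide": [0, 0, 0.004], "roll": 0}
    - {"slide": [0, -0.001, 0.007], "roll": 0}
    - {"slide": [0, -0.002, 0.01], "roll": 0}
    - {"slide": [0, -0.003, 0.013], "roll": 0}
    - {"slide": [0, -0.003, 0.015], "roll": 0}

```text
t: 25.12
eef_pos: [526.9, 15.3, 129.9]
tcp_rot: [-3.141, 0.0, 1.544]
ft_force: [-14.5, -0.7, 13.6]
opening: 1.0
grip_force: 14.6
```

```bash
python3 g.py
```

```text
alpha [(np.int64(714), np.float64(1.28)), (np.int64(953), np.float64(1.25)), (np.int64(1049), np.float64(1.27)), (np.int64(1172), np.float64(1.26))]
25.175 [526.8  15.3 129.9] [-10.1   0.4   6.4]
```

>>> step_arm:
  increments:
    - {"slide": [0, -0.002, 0], "roll": 0}
    - {"slide": [0, -0.003, 0], "roll": 0}
    - {"slide": [0, -0.004, 0.002], "roll": 0}
    - {"slide": [0, -0.005, 0.004], "roll": 0}
    - {"slide": [0, -0.006, 0.006], "roll": 0}

```text
t: 25.8
eef_pos: [521.5, 15.4, 123.7]
tcp_rot: [3.141, 0.0, 1.544]
ft_force: [1.0, 0.5, 0.5]
opening: 1.0
grip_force: 0.0
```

```bash
python3 g.py
```

```text
alpha [(np.int64(927), np.float64(1.52)), (np.int64(1045), np.float64(1.49)), (np.int64(1196), np.float64(1.51)), (np.int64(1260), np.float64(1.5))]
25.85 [521.3  15.5 123.5] [-0.5 -1.  -0.1]
```

>>> step_arm:
  increments:
    - {"slide": [0, 0, -0.03], "roll": 0}
    - {"slide": [0, 0, -0.08], "roll": 0}
    - {"slide": [0, 0, -0.1], "roll": 0.18}
    - {"slide": [0, 0, -0.1], "roll": 0.36}
    - {"slide": [0, 0, -0.1], "roll": 0.54}

```text
t: 26.48
eef_pos: [521.5, 15.5, 224.2]
tcp_rot: [3.141, -0.0, 0.998]
ft_force: [-0.5, 0.1, -0.1]
opening: 0.997
grip_force: 0.0
```

```bash
python3 g.py; python3 m.py 430 -290 223 .342; python3 - <<'E'
from h import *
for n in ['top','side']:
    c=cam(n); save(c,n+'2.png'); p=cloud(c).reshape(-1,3); p=p[~np.isnan(p[:,0])]
    q=p[(abs(p[:,0]-430)<90)&(abs(p[:,1]+290)<80)&(p[:,2]>112)&(p[:,2]<140)]
    if len(q)>20: print(n,len(q),np.median(q[:,2]),cv2.minAreaRect(q[:,:2].astype(np.float32)))
E
```

```text
alpha [(np.int64(933), np.float64(1.55)), (np.int64(997), np.float64(1.58)), (np.int64(1178), np.float64(1.56)), (np.int64(1208), np.float64(1.57))]
26.525 [521.5  15.5 224.1] [-0.5 -1.3  0.5]
slide [-0.3055, 0.0914, 0.0011] roll 0.647 rows 5.1 3.459907380887385
t 26.52 [521.5  15.5 224.1] [ 3.141 -0.     0.989] [-0.1   0.33  1.8  -0.    1.01  0.48] [-0.5 -1.3  0.5] 1.0 0.0
top 509 125.20061970182239 ((429.82342529296875, -290.92724609375), (89.77642059326172, 56.98179244995117), 19.118438720703125)
side 219 124.55309190755096 ((442.3294982910156, -283.68072509765625), (64.6027603149414, 61.478515625), 20.265268325805664)
```

>>> step_arm:
  increments:
    - {"slide": [-0.06, 0.018, 0], "roll": 0.13}
    - {"slide": [-0.12, 0.036, 0], "roll": 0.27}
    - {"slide": [-0.18, 0.054, 0], "roll": 0.41}
    - {"slide": [-0.235, 0.07, 0], "roll": 0.55}
    - {"slide": [-0.285, 0.085, 0], "roll": 0.65}

```text
t: 27.25
eef_pos: [439.3, -272.6, 224.0]
tcp_rot: [3.141, -0.0, 0.354]
ft_force: [1.5, -0.3, -0.1]
opening: 1.0
grip_force: 0.0
```

```bash
python3 m.py 430 -290.5 80 .34
```

```text
slide [-0.0149, 0.0136, 0.144] roll 0.014 rows 2.3 0.07626106658524882
t 27.25 [ 439.3 -272.6  224. ] [ 3.141 -0.     0.354] [-0.68  0.33  1.81 -0.    1.01  0.53] [ 1.5 -0.3 -0.1] 1.0 0.0
```

>>> step_arm:
  increments:
    - {"slide": [-0.0149, 0.0136, 0], "roll": 0.01}
    - {"slide": [-0.0149, 0.0136, 0.05], "roll": 0.01}
    - {"slide": [-0.0149, 0.0136, 0.05], "roll": 0.01}

```text
t: 27.62
eef_pos: [429.5, -287.8, 171.7]
tcp_rot: [-3.137, 0.003, 0.347]
ft_force: [0.8, 0.4, 0.8]
opening: 1.0
grip_force: 0.0
```

```bash
python3 m.py 430 -290.5 80 .34
```

```text
slide [-0.0002, 0.0032, 0.0917] roll 0.007 rows 1.5 0.035651134917353465
t 27.62 [ 429.5 -287.8  171.7] [-3.137e+00  3.000e-03  3.470e-01] [-0.72  0.39  1.87 -0.    0.89  0.51] [0.8 0.4 0.8] 1.0 0.0
```

>>> step_arm:
  increments:
    - {"slide": [0, 0.002, 0.04], "roll": 0.005}
    - {"slide": [0, 0.002, 0.08], "roll": 0.005}
    - {"slide": [0, 0.002, 0.093], "roll": 0.005}
    - {"slide": [0, 0.002, 0.093], "roll": 0.005}

```text
t: 28.12
eef_pos: [431.9, -290.5, 81.6]
tcp_rot: [3.142, 0.0, 0.34]
ft_force: [-0.3, 0.0, 0.7]
opening: 1.002
grip_force: 0.0
```

>>> step_arm:
  increments:
    - {"slide": [0, 0, 0], "roll": 0}
    - {"slide": [0, 0, 0], "roll": 0}
    - {"slide": [0, 0, 0], "roll": 0}
    - {"slide": [0, 0, 0], "roll": 0}
    - {"slide": [0, 0, 0], "roll": 0}
  fingers: 0.35

```text
t: 28.75
eef_pos: [431.4, -290.4, 81.1]
tcp_rot: [-3.142, 0.0, 0.339]
ft_force: [-1.2, 1.2, 2.8]
opening: 0.588
grip_force: 29.8
```

>>> step_arm:
  increments:
    - {"slide": [0, 0, -0.03], "roll": 0}
    - {"slide": [0, 0, -0.08], "roll": 0}
    - {"slide": [0, 0, -0.13], "roll": 0}
    - {"slide": [0, 0, -0.16], "roll": 0}
    - {"slide": [0, 0, -0.16], "roll": 0}

```text
t: 29.38
eef_pos: [431.8, -290.7, 242.2]
tcp_rot: [3.139, -0.002, 0.339]
ft_force: [0.0, -0.6, -4.1]
opening: 0.59
grip_force: 29.9
```

```bash
python3 m.py 562 14.5 241 -.027
```

```text
slide [0.2242, -0.2446, 0.0008] roll 0.366 rows 5.3 1.956372209088956
t 29.38 [ 431.8 -290.7  242.2] [ 3.139e+00 -2.000e-03  3.390e-01] [-0.72  0.31  1.78 -0.    1.05  0.51] [ 0.  -0.6 -4.1] 0.59 29.9
```

>>> step_arm:
  increments:
    - {"slide": [0.02, -0.022, 0], "roll": 0.06}
    - {"slide": [0.058, -0.063, 0], "roll": 0.15}
    - {"slide": [0.096, -0.105, 0], "roll": 0.25}
    - {"slide": [0.134, -0.146, 0], "roll": 0.34}
    - {"slide": [0.17, -0.185, 0], "roll": 0.366}

```text
t: 30.0
eef_pos: [530.2, -57.5, 238.7]
tcp_rot: [-3.141, 0.003, -0.029]
ft_force: [0.5, -0.1, -2.8]
opening: 0.588
grip_force: 29.9
```

```bash
python3 m.py 562 14.5 186 -.027
```

```text
slide [0.0299, -0.0729, 0.0526] roll -0.002 rows 1.5 0.01039876732186083
t 30.0 [530.2 -57.5 238.7] [-3.141e+00  3.000e-03 -2.900e-02] [-0.23  0.34  1.75 -0.    1.06  1.37] [ 0.5 -0.1 -2.8] 0.588 29.9
```

>>> step_arm:
  increments:
    - {"slide": [0.015, -0.035, 0], "roll": 0}
    - {"slide": [0.027, -0.065, 0], "roll": 0}
    - {"slide": [0.03, -0.073, 0.012], "roll": 0}
    - {"slide": [0.03, -0.073, 0.03], "roll": 0}
    - {"slide": [0.03, -0.073, 0.04], "roll": 0}

```text
t: 30.62
eef_pos: [561.2, 12.3, 198.3]
tcp_rot: [3.142, 0.004, -0.027]
ft_force: [0.9, 0.1, -2.9]
opening: 0.585
grip_force: 29.9
```

```bash
python3 m.py 562 14.5 186 -.027; python3 g.py
```

```text
slide [0.0007, -0.0022, 0.0123] roll -0.0 rows 0.2 0.0025534034245325494
t 30.62 [561.2  12.3 198.3] [ 3.142  0.004 -0.027] [-0.1   0.42  1.73 -0.    0.99  1.5 ] [ 0.9  0.1 -2.9] 0.585 29.9
alpha [(np.int64(912), np.float64(1.55)), (np.int64(1053), np.float64(1.58)), (np.int64(1176), np.float64(1.56)), (np.int64(1241), np.float64(1.57))]
30.675 [561.1  12.2 197.8] [-0.4  0.3 -4.6]
```

>>> step_arm:
  increments:
    - {"slide": [0, 0, 0.005], "roll": 0}
    - {"slide": [0, 0, 0.009], "roll": 0}
    - {"slide": [0, 0, 0.011], "roll": 0}
    - {"slide": [0, 0, 0.012], "roll": 0}
    - {"slide": [0, 0, 0.012], "roll": 0}

```text
t: 31.3
eef_pos: [562.3, 12.8, 189.1]
tcp_rot: [3.141, -0.0, -0.027]
ft_force: [1.1, 0.1, -3.4]
opening: 0.589
grip_force: 29.9
```

Not yet touching (still carrying 3.4 N); creep down.

>>> step_arm:
  increments:
    - {"slide": [0, 0, 0.001], "roll": 0}
    - {"slide": [0, 0, 0.002], "roll": 0}
    - {"slide": [0, 0, 0.003], "roll": 0}
    - {"slide": [0, 0, 0.003], "roll": 0}

```text
t: 31.8
eef_pos: [562.3, 12.8, 186.1]
tcp_rot: [3.142, -0.0, -0.027]
ft_force: [-0.5, 1.2, 0.2]
opening: 0.591
grip_force: 29.9
```

>>> step_arm:
  increments:
    - {"slide": [0, 0, 0.0005], "roll": 0}
    - {"slide": [0, 0, 0.0005], "roll": 0}

```text
t: 32.05
eef_pos: [562.3, 12.8, 186.0]
tcp_rot: [3.141, -0.001, -0.027]
ft_force: [-4.1, 0.5, 6.2]
opening: 0.591
grip_force: 29.9
```

>>> step_arm:
  increments:
    - {"slide": [0, 0, 0], "roll": 0}
    - {"slide": [0, 0, 0], "roll": 0}
    - {"slide": [0, 0, 0], "roll": 0}
    - {"slide": [0, 0, -0.03], "roll": 0}
    - {"slide": [0, 0, -0.08], "roll": 0}
  fingers: 1.0

```text
t: 32.67
eef_pos: [561.8, 12.8, 265.1]
tcp_rot: [-3.141, 0.003, -0.027]
ft_force: [-0.1, 0.3, 0.5]
opening: 0.99
grip_force: 0.0
```

>>> step_arm:
  increments:
    - {"slide": [0, 0, -0.05], "roll": 0}
    - {"slide": [-0.04, 0.03, -0.06], "roll": 0}
    - {"slide": [-0.08, 0.06, -0.06], "roll": 0}
    - {"slide": [-0.12, 0.1, -0.06], "roll": 0}
    - {"slide": [-0.12, 0.15, -0.06], "roll": 0}

```text
t: 33.3
eef_pos: [436.3, -134.3, 326.2]
tcp_rot: [3.141, -0.001, -0.026]
ft_force: [1.5, -0.4, 0.3]
opening: 1.004
grip_force: 0.0
```

```bash
python3 g.py; python3 - <<'E'
from h import *
A=[]
for n in ['top','side']:
    c=cam(n); A.append(cv2.resize(c['color'][:,:,::-1],(400,300))); p=cloud(c).reshape(-1,3); p=p[~np.isnan(p[:,0])]
    q=p[(abs(p[:,0]-562)<70)&(abs(p[:,1]-13)<70)&(p[:,2]>215)&(p[:,2]<245)]
    print(n,len(q),np.median(q[:,2]),cv2.minAreaRect(q[:,:2].astype(np.float32)))
cv2.imwrite('pics/end.png',np.hstack(A))
E
```

```text
alpha [(np.int64(917), np.float64(1.55)), (np.int64(1001), np.float64(1.58)), (np.int64(1166), np.float64(1.56)), (np.int64(1194), np.float64(1.57))]
33.35 [ 437.4 -139.2  326. ] [-0.2 -3.1  0.2]
top 567 230.1017490151453 ((559.5164794921875, 11.412546157836914), (54.28969955444336, 87.48418426513672), 88.6709976196289)
side 486 229.6899414448499 ((560.3955078125, 15.783488273620605), (58.61661148071289, 93.66926574707031), 88.77029418945312)
```

View pics/end.png

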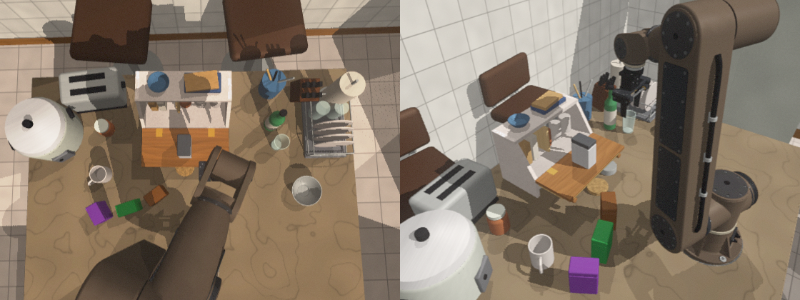

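The flap is level, and the tin stands upright on the board at about (185,145) in the left half and (583,152) in the right half. The other things are where they were, so I'm handing in.

```bash
python3 -c "
from cell import env
print(env.job_done())"
```

```text
the job is handed in; nothing more can be done
None
```

The job is handed in at about 33 s: both supports are fully out, the flap was guided down and lies level on them, the tin stands upright near the middle of the board, and the other things look untouched in the final picture (the verdict itself was not returned).

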